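Slide the loaded feed tray into the show pen

ROBOT

A 6-joint arm with a two-finger parallel gripper is mounted at the origin on the work surface. World frame = base frame: x ahead of the robot, y to its left, z up, the work surface at z = 0. Lengths are in m, angles in degrees, forces in N, time in s.
With the tool pointing down it reaches from about 0.25 to 0.8 m from the base axis. Payload 3.9 kg.
Tool frame: the origin (TCP) lies midway between the tips of the shut fingers; the grasp point (between the pads) lies manip.grip_depth behind it (manip.grip_depth is the distance from the TCP to the grasp point, in m); z points along the fingers, y is the line along which they close (so a half turn about z gives the same grasp; the last joint's range is limited). The gripper opens to 85 mm and grips with 20 to 120 N. Pads are 22 mm wide; open, the fingers measure 114 mm over their backs; the gripper's body (76 mm by 85 mm) begins 54 mm behind the grasp point. The pads swing forward as they close: fully open they stand 13 mm farther back than shut.
Start: joints at [-73.797, 14.897, -7.913, 67.191, 0, 90], TCP at [0.146, -0.504, 0.231] pointing down, gripper open.
Joint ranges: [-159.42, 159.42], [-47.68, 98.78], [-73.54, 78.23], [-108.79, 121.32], [-90, 84.71], [-180, 180]. Speed limits (degrees/s): [147.25, 147.25, 180, 180, 180, 180].

INTERFACE

Orientations are given as a 3x3 rotation matrix whose columns are the frame's x, y, z axes.
In Python, from workcell import manip gives the robot as it stands.
- The arm moves only by the shell command python3 -m creep 'ROWS' [FORCE]. ROWS is JSON, a list of rows, each a list of 3 entries, a list of its own where there are three numbers: the opening, from 0 (shut) to 1 (fully open), then the shift along the world's x, y, z normalised to -1 to 1, where 1 is 1 m, then the turn about the world's z normalised to -1 to 1, where 1 is pi rad. A call has 1 to 5 rows; each row is the pose to reach, as a shift and turn from the pose commanded when the call began, turning the shorter way round; what a row does not reach only later rows make up. A row lasts 1/10 s, in which the tool goes at most 50 mm and 8.59 degrees, less where a joint would pass 70% of its speed; a pose out of reach is approached as far as the arm can. A call with a number of a shift or a turn outside -1 to 1 is refused whole. A call with a gripper value outside its range is refused whole. The fingers move at their own pace and stop on an object; FORCE is the grip in N (left out, the last holds). Time passes only in rows, so rows that repeat a pose let the fingers close. It gives the time, the measured TCP pose, the force, the opening and the grip force at its end, in the units of the state.
- manip.get_state(): the state, without advancing time (a new reading comes with each control period).
- manip.grab_frame(name): name is "scene" or "top" or "wrist"; returns a dict with "image" (400x640x3 uint8, red, green, blue), "fx", "fy", "cx", "cy" (pixels), "R" (3x3) and "t" (3): a world point X has camera coordinates R X + t. Camera axes: x right, y down, z forward; pixel columns grow to the right and rows downward; lengths in m; the calibration is good to about 2 mm. A picture is of the moment at which its call begins. There is no depth.
- manip.hand_in(): hands the job in; it is judged then, once.
The state is a dict: "clock": time; "q": joint angles; "qvel": joint speeds; "tau": joint torques, N m; "position": TCP position; "tcp_rot": TCP orientation; "wrist_force": force on the tool from outside, world axes, zero at the start; "torque": the same for the moment, N m; "width": finger opening in m; "gripper_force": force on a finger pad.
Only numpy, scipy, OpenCV 4.12 (cv2) and the standard library are available. Lean on these libraries where they do the work, as an engineer would, in place of code of your own. Each camera call takes 0.05 s, during which the arm holds its last target. There are 200 camera calls.

TASK

The two-compartment show pen still lacks one feed tray. Take the metal tray that stands in front of it carrying the white feed crock by its upright wooden handle, and slide it, with the crock staying upright on it, into the pen's empty bay until the tray is fully home, its front edge flush with the pen's face or just inside. Leave the tray that is already in the other bay where it is, and let go.

Things in the scene. Friction and masses are not known exactly. Their poses are not given: they have to be found in the camera images.
- tray_handle (a point): Loaded tray (sizes in mm): aluminium open box 150 long, 110 wide, 20 high, 4 thick, 0.35 kg. From mid front edge stands out a wooden fin handle 90 long, 16 thick, 4 to 52 above the table. Point: on the fin's centre line, 29 above the table, 55 before the tray's front edge, 205 before its leading edge. x along the fin to the leading edge, y across it, z up. An empty twin lies elsewhere.
- bay_mouth (a point): Empty bay of the show pen, a fixed plywood frame (mm) 76 high with a wire top to 200 set back above. Point: middle of the mouth at table level, in the front face; x into the bay, y left across it, z up. Opening 140 wide, 60 high, no threshold (the table is its floor), 156 deep to a stop board; the fin stays outside. Two bays side by side, 152 between centres; either may be the empty one.
- crock_center (a point): Feed crock standing loose in the loaded tray: white ceramic open bowl, straight sides, 72 mm across, 40 mm high, 0.22 kg. Point: on its axis, half-way up; z up its axis.
- parked_handle (a point): Handle of the like tray already home in the pen's other bay, with a small wooden hide on it; same point and axes as on the loaded tray. It is loose; leave it where it is.
Mind the look-alikes: they are no part of the job. What is shaped like the part that bears crock_center but purple or yellow is not meant.

How it is judged (in metres and radians):
At the end, for the whole second after the job is handed in: The loaded tray lies flat in the empty bay (handle within 10 mm of its height, 35 mm sideways of the bay's centre line and 0.25 rad of its direction), its front edge at most 15 mm short of flush with the pen's face or up to 20 mm inside; the crock is upright (0.2 rad) on the tray (x of tray_handle in the frame of bay_mouth between -0.07 and -0.035 m and y of tray_handle in the frame of bay_mouth between -0.035 and 0.035 m and angle between the x axis of tray_handle and the x axis of bay_mouth, either way round below 0.25 rad and height (world z) of tray_handle between 0.019 and 0.039 m and x of crock_center in the frame of tray_handle between 0.06 and 0.2 m and height (world z) of crock_center below 0.04 m and angle between crock_center's own z axis and vertical below 0.2 rad and y of crock_center in the frame of tray_handle between -0.045 and 0.045 m); the robot touches nothing.
It fails at once if the tray in the other bay is moved by more than 20 mm (distance of parked_handle from where it was at the start of the episode above 0.02 m).
It fails at once if the crock is tipped by more than 30 degrees (angle between crock_center's own z axis and vertical above 0.52 rad).
It also fails if it takes over 35 s, if anything falls off the work surface, if the arm or the gripper's body presses on something with over 40 N, if the wrist force passes 120 N, or if a joint passes its speed limit or range.

## Working session

There is one attempt and no reset: what is moved stays moved. The work goes in short steps, Python scripts to look and compute and a shell command to move; the robot and the scene stay as the last step left them, time stands still between calls to the robot, and variables do not carry over. Pictures are saved under pics/ and viewed, at most 10 in all, crops included, and the job is handed in when it is done.

```bash
mkdir -p pics; cat > h.py <<'E'
import numpy as np,cv2
from workcell import manip
def grab(n,f=None):
    d=manip.grab_frame(n)
    if f: cv2.imwrite('pics/'+f,d['image'][:,:,::-1])
    np.save('pics/'+n+'.npy',d,allow_pickle=True); return d
def load(n): return np.load('pics/'+n+'.npy',allow_pickle=True).item()
def ray(d,u,v,z):
    R=np.array(d['R']);t=np.array(d['t']);c=-R.T@t
    r=R.T@np.array([(u-d['cx'])/d['fx'],(v-d['cy'])/d['fy'],1])
    return c+r*(z-c[2])/r[2]
def proj(d,X):
    p=np.array(d['R'])@np.array(X)+np.array(d['t']); return p[:2]/p[2]*[d['fx'],d['fy']]+[d['cx'],d['cy']]
E
python3 -c "
from h import *
grab('top','top0.png');grab('scene','scene0.png')
s=manip.get_state();print(s['clock'],s['position'],manip.grip_depth,s['tcp_rot'],s['width'])"
```

```text
0.1 [ 0.14634896 -0.50353705  0.23053718] 0.0187 [[ 9.60257836e-01  2.79114062e-01 -4.78415395e-04]
 [ 2.79114471e-01 -9.60256261e-01  1.73917591e-03]
 [ 2.60270734e-05 -1.80358995e-03 -9.99998373e-01]] 0.08541669875449051
```

View pics/top0.png

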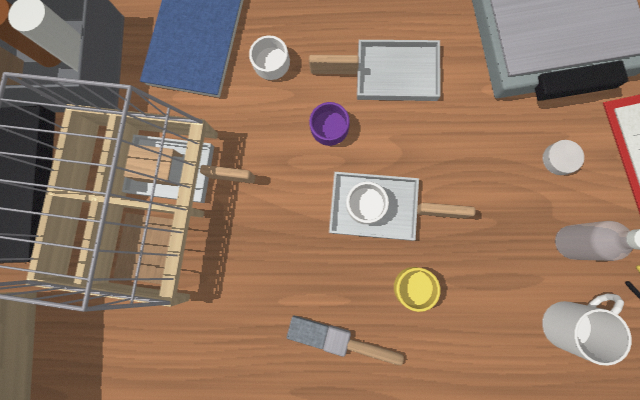

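View pics/scene0.png

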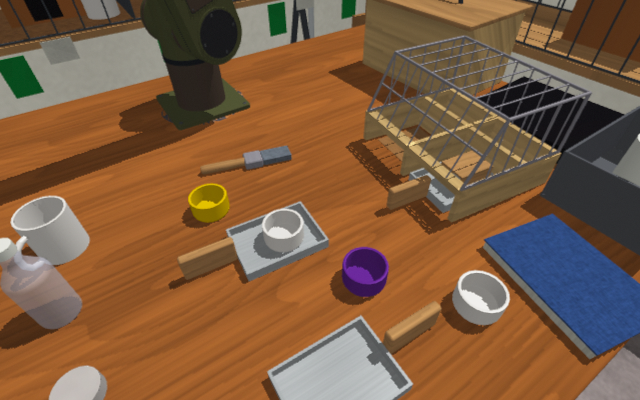

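Top view: the loaded tray with the white crock is at (375,205), its fin at (420–475, 211). The pen is on the left, with its occupied bay above (fin at 232,174) and its empty bay below (~(140,250)). Look-alikes are the empty twin tray (400,70), the loose white crock (270,57), the purple bowl (330,123), the yellow bowl (418,289) and the brush handle (375,350). I choose the tray at (375,205) with fin (448,211).

```bash
python3 - <<'E'
from h import *
d=load('top');im=d['image'][:,:,::-1]
a=cv2.resize(im[110:320,20:280],None,fx=3,fy=3,interpolation=cv2.INTER_CUBIC)[:590]
cv2.imwrite('pics/pen.png',cv2.resize(im[110:310,20:280],(780,600)))
cv2.imwrite('pics/tray.png',cv2.resize(im[160:250,320:490],(765,405)))
print(np.round(-np.array(d['R']).T@d['t'],3),d['fx'])
for n,u,v,z in [('fin end',476,212,.052),('fin root',420,208,.052),('c1',333,173,.02),('c2',419,179,.02),('c3',417,240,.02),('c4',330,232,.02),('pen',207,125,.076),('pen',180,303,.076),('pfin root',203,171,.052),('pfin end',250,175,.052)]: print(n,np.round(ray(d,u,v,z),3))
E
```

```text
[ 0.483 -0.011  0.682] 375.8489634369625
fin end [ 0.549 -0.238  0.052]
fin root [ 0.557 -0.147  0.052]
c1 [ 0.625 -0.002  0.02 ]
c2 [ 0.612 -0.154  0.02 ]
c3 [ 0.505 -0.146  0.02 ]
c4 [0.519 0.004 0.02 ]
pen [0.699 0.212 0.076]
pen [0.403 0.244 0.076]
pfin root [0.625 0.224 0.052]
pfin end [0.616 0.141 0.052]
```

View pics/pen.png

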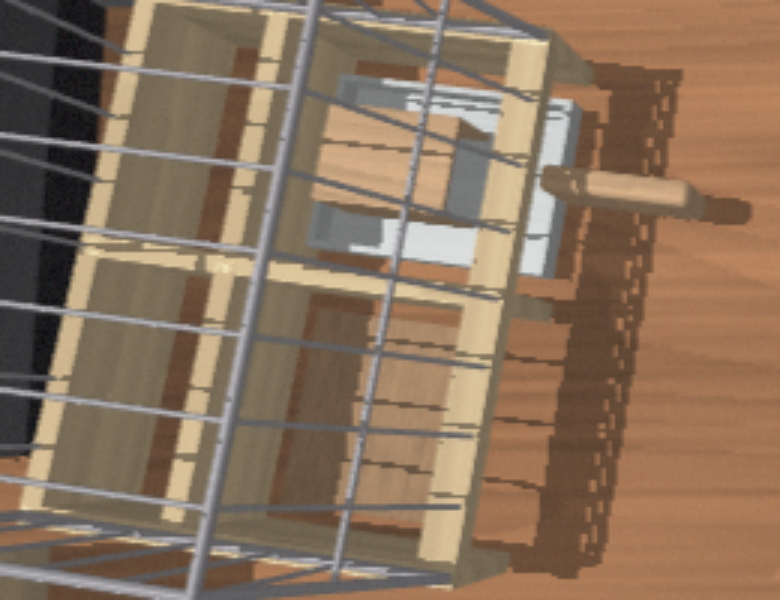

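View pics/tray.png

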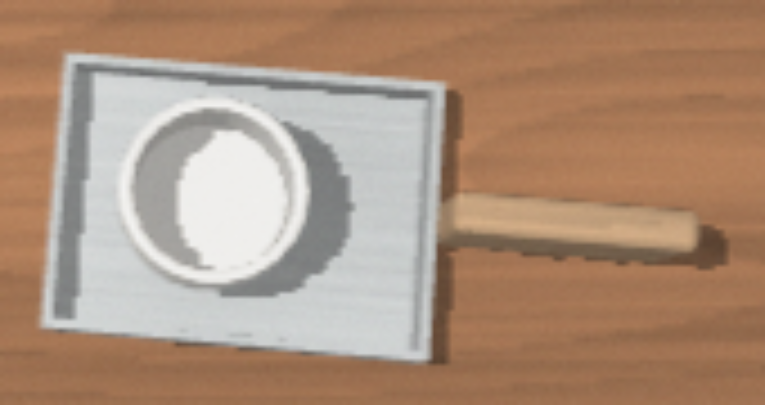

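The pen crop shows the empty lower bay, clear, with the top front edge from (550,38) to (455,588) in crop pixels. The tray crop confirms the metal tray with the white crock and the wooden fin at crop (445–697, ~225).

```bash
python3 - <<'E'
from h import *
d=load('top');s=load('scene')
P=lambda u,v,z:ray(d,20+u/3,110+v/3,z)
T=lambda u,v,z:ray(d,320+u/4.5,160+v/4.5,z)
A=P(550,38,.076);B=P(455,588,.076);e=(A-B)[:2];L=np.linalg.norm(e);e/=L
n=np.array([-e[1],e[0]]);
if n[1]<0:n=-n
M=(A+B)[:2]/2
print('pen',A,B,'len',L,'n',n,'ang',np.degrees(np.arctan2(n[1],n[0])),'mouth',M-e*.076)
print('bottom pts',P(595,85,0),P(510,570,0))
pr=P(545,180,.052);pe=P(690,195,.052);print('parked fin',pr,pe, 'lat from M',(pe[:2]-M)@e,'along',(pe[:2]-M)@n)
C=[T(65,53,.02),T(445,82,.02),T(432,362,.02),T(40,328,.02)]
fr=(C[1]+C[2])/2;le=(C[0]+C[3])/2;a=(le-fr)[:2];print('tray L,W',np.linalg.norm(a),np.linalg.norm(C[1]-C[2]),'front',fr,'ang',np.degrees(np.arctan2(a[1],a[0])))
fe=T(697,230,.052);f0=T(450,219,.052);a2=(f0-fe)[:2];print('fin',fe,f0,np.linalg.norm(a2),np.degrees(np.arctan2(a2[1],a2[0])))
a/=np.linalg.norm(a);print('handle',fr[:2]-.055*a,'crock',T(215,190,.04))
h=fr[:2]-.055*a;print('handle in mouth: x',(h-M+e*.076)@n,'y',(h-M+e*.076)@-np.array([n[1],-n[0]]))
for n_,X in [('fin end top',list(fe[:2])+[.052]),('fin root top',list(fr[:2])+[.052]),('penB',B),('penA',A)]:print(n_,proj(s,X))
E
```

```text
pen [0.7035398  0.21822082 0.076     ] [0.39866974 0.25736549 0.076     ] len 0.3073728303401894 n [0.12735242 0.99185753] ang 82.68337457792265 mouth [0.4757236  0.24747194]
bottom pts [0.69943498 0.21643706 0.        ] [0.39880361 0.25766753 0.        ]
parked fin [0.62634903 0.2266901  0.052     ] [0.61637002 0.14108289 0.052     ] lat from M 0.07705012021266468 along -0.08761111307848793
tray L,W 0.1505322900511488 0.10987843943777331 front [ 0.5587363  -0.14921304  0.02      ] ang 84.81266878689381
fin [ 0.55087689 -0.23588814  0.052     ] [ 0.55560411 -0.14670984  0.052     ] 0.08930350358510768 86.96567022627944
handle [ 0.55376362 -0.20398779] crock [ 0.56875505 -0.06144084  0.04      ]
handle in mouth: x -0.43784514434791943 y -0.13489906980499058
fin end top [177.55355353 259.64966596]
fin root top [231.18949169 238.52437933]
penB [364.0807784  110.72583153]
penA [457.83993145 190.11288032]
```

Measured sizes agree with the description: tray 150.5×110, fin 89 long, parked bay 77 mm off the pen's middle. I'll set out for a point above the fin, 70 mm before the tray's front edge, which is (0.552,-0.219).

```bash
python3 -m creep '[[1,[0.041,0.028,0],0.038],[1,[0.081,0.057,0],0.076],[1,[0.122,0.085,0],0.115],[1,[0.162,0.114,0],0.153],[1,[0.203,0.142,0],0.191]]'
```

```text
clock: 0.6
position: [0.3505, -0.3606, 0.231]
tcp_rot: [[0.631, 0.775, -0.001], [0.775, -0.631, 0.0], [-0.0, -0.001, -1.0]]
wrist_force: [-0.1, 0.2, 0.4]
width: 0.0853
gripper_force: 0.0
```

```bash
python3 -m creep '[[1,[0.04,0.028,0],0.038],[1,[0.08,0.057,0],0.076],[1,[0.121,0.085,0],0.115],[1,[0.161,0.113,0],0.153],[1,[0.202,0.142,0],0.191]]' && python3 -m creep '[[1,[0,0,-0.04],0],[1,[0,0,-0.08],0],[1,[0,0,-0.08],0]]'; python3 - <<'E'
from h import *
grab('wrist','w1.png');s=manip.get_state();print(s['position'],s['q'])
d=load('wrist');print(proj(d,[.5508,-.236,.052]),proj(d,[.5577,-.149,.052]),proj(d,[.5524,-.219,.052]))
E
```

```text
clock: 1.1
position: [0.5524, -0.2187, 0.2309]
tcp_rot: [[0.083, 0.997, -0.001], [0.997, -0.083, 0.0], [-0.0, -0.001, -1.0]]
wrist_force: [0.7, -0.7, 0.5]
width: 0.0852
gripper_force: 0.0
clock: 1.4
position: [0.5467, -0.2177, 0.1451]
tcp_rot: [[0.087, 0.996, -0.012], [0.996, -0.087, 0.005], [0.004, -0.013, -1.0]]
wrist_force: [-1.4, 0.8, -0.2]
width: 0.0851
gripper_force: 0.0
[ 0.54853504 -0.21885656  0.14839689] [-2.17508868e+01  2.41365075e+01 -6.75822619e+00  5.95676514e+01
 -5.68757664e-04  7.32610342e+01]
[336.3050572  218.66875005] [336.31180758 109.01926724] [336.61549668 198.83147573]
```

View pics/w1.png

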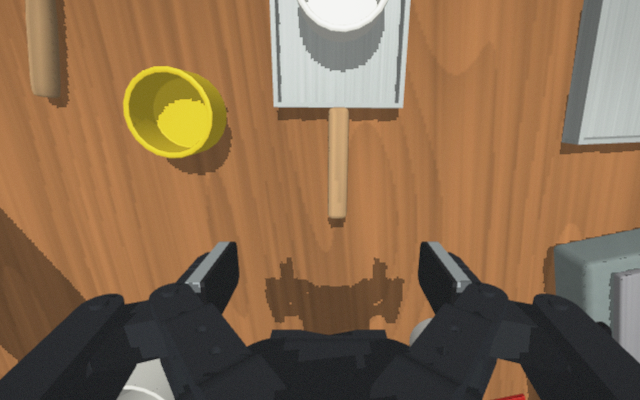

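The wrist view shows the loaded tray's fin running from (337,108) to (337,218), just where my estimate projects. The yellow bowl at (175,110) is clear of the fingers, so I descend and grip.

```bash
python3 -m creep '[[1,[0,0,-0.035],0],[1,[0,0,-0.07],0],[1,[0,0,-0.105],0],[1,[0,0,-0.125],0],[1,[0,0,-0.136],0]]' && python3 -m creep '[[1,[0,0,0],0],[0.6,[0,0,0],0],[0.3,[0,0,0],0],[0,[0,0,0],0],[0,[0,0,0],0]]' 50 && python3 -m creep '[[0,[0,0,0],0],[0,[0,0,0],0],[0,[0,0,0],0],[0,[0,0,0],0],[0,[0,0,0],0]]' 50; python3 -c "
from h import *
grab('top','top1.png')"
```

```text
clock: 1.95
position: [0.5516, -0.221, 0.0156]
tcp_rot: [[0.089, 0.996, 0.0], [0.996, -0.089, -0.0], [-0.0, 0.0, -1.0]]
wrist_force: [1.0, 0.6, 0.9]
width: 0.0852
gripper_force: 0.0
clock: 2.45
position: [0.552, -0.2205, 0.0163]
tcp_rot: [[0.088, 0.996, 0.002], [0.996, -0.088, -0.001], [-0.0, 0.002, -1.0]]
wrist_force: [0.1, 0.5, 0.3]
width: 0.0284
gripper_force: 0.0
clock: 2.95
position: [0.5521, -0.2205, 0.0159]
tcp_rot: [[0.088, 0.996, 0.002], [0.996, -0.088, -0.0], [-0.0, 0.002, -1.0]]
wrist_force: [1.4, 0.8, 6.3]
width: 0.0154
gripper_force: 50.8
```

Gripped at 15.4 mm wide with 51 N. Now I slide gently: straight ahead first, then diagonally to the front of the bay.

```bash
python3 -m creep '[[0,[0,0.005,0],0],[0,[0,0.015,0],0],[0,[0,0.03,0],0],[0,[0,0.045,0],0],[0,[0,0.06,0],0]]' && python3 -m creep '[[0,[0,0.015,0],0],[0,[0,0.03,0],0],[0,[-0.004,0.042,0],0],[0,[-0.01,0.052,0],0],[0,[-0.02,0.062,0],0]]'  && python3 -m creep '[[0,[-0.011,0.01,0],0],[0,[-0.022,0.02,0],0],[0,[-0.033,0.03,0],0],[0,[-0.044,0.04,0],-0.003],[0,[-0.055,0.05,0],-0.006]]' && python3 -m creep '[[0,[-0.011,0.01,0],-0.002],[0,[-0.022,0.02,0],-0.004],[0,[-0.03,0.028,0],-0.0065],[0,[-0.034,0.03,0],-0.0065],[0,[-0.034,0.03,0],-0.0065]]'; python3 - <<'E'
from h import *
d=grab('top');cv2.imwrite('pics/top2.png',cv2.resize(d['image'][110:320,20:300,::-1],(800,600)))
E
```

```text
clock: 3.5
position: [0.5521, -0.1623, 0.016]
tcp_rot: [[0.089, 0.996, 0.001], [0.996, -0.089, -0.005], [-0.005, 0.002, -1.0]]
wrist_force: [-0.1, -6.7, 4.8]
width: 0.0155
gripper_force: 50.7
clock: 4.0
position: [0.534, -0.0993, 0.0161]
tcp_rot: [[0.089, 0.996, 0.005], [0.996, -0.089, -0.003], [-0.002, 0.005, -1.0]]
wrist_force: [3.8, -3.2, 3.7]
width: 0.0155
gripper_force: 50.8
clock: 4.5
position: [0.4782, -0.0491, 0.0161]
tcp_rot: [[0.108, 0.994, 0.004], [0.994, -0.108, -0.003], [-0.002, 0.004, -1.0]]
wrist_force: [4.3, -3.9, 4.4]
width: 0.0152
gripper_force: 50.7
clock: 5.0
position: [0.4432, -0.018, 0.0158]
tcp_rot: [[0.127, 0.992, 0.002], [0.992, -0.127, 0.0], [0.0, 0.002, -1.0]]
wrist_force: [2.3, -0.7, 5.9]
width: 0.0156
gripper_force: 51.0
```

View pics/top2.png

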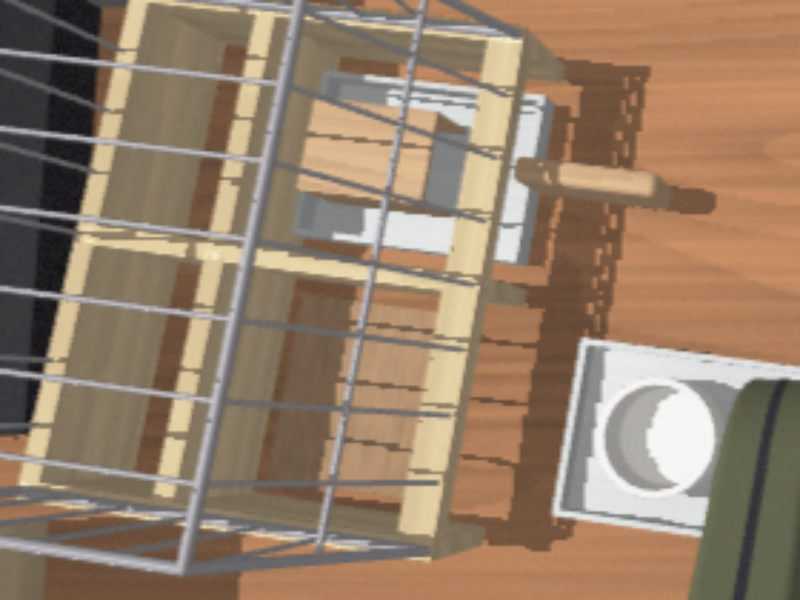

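The tray with the upright crock stands in front of the lower bay: leading-edge corners at crop (583,340) and (555,515). The divider foot is at (525,300) and the outer wall foot at (485,535).

```bash
python3 - <<'E'
from h import *
d=load('top');P=lambda u,v,z:ray(d,20+u/2.857,110+v/2.857,z)[:2]
a=P(583,340,.02);b=P(555,515,.02);m=(a+b)/2;n=np.array([.1274,.9919]);e=np.array([.9919,-.1274]);M=np.array([.4757,.2475])
print(a,b,'W',np.linalg.norm(a-b),'ang',np.degrees(np.arctan2(*(a-b)[::-1]))+90,'lead in mouth x,e',(m-M)@n,(m-M)@e)
for q in [(527,303,0),(485,532,0),(565,62,0),(523,37,.076),(432,558,.076)]: p=P(*q);print(q,p,'n,e',(p-M)@n,(p-M)@e)
# predicted bay corners in image
for s in (-.07,.07):
  for z in (0,.06): X=np.r_[M+e*s,z]; print(s,z,(proj(d,X)-[20,110])*2.857)
print(manip.get_state()['position'])
E
```

```text
[0.52525791 0.19337982] [0.41814575 0.20721735] W 0.10800228377292732 ang 82.63888441301737 lead in mouth x,e -0.0473284524364486 0.0020476748652017
(527, 303, 0) [0.55071484 0.23731197] n,e -0.000548617424466083 0.07570517540363773
(485, 532, 0) [0.40546946 0.25842231] n,e 0.001886471446645988 -0.07105317200401916
(565, 62, 0) [0.71257284 0.2180211 ] n,e 0.0009374819851181476 0.2387097839985923
(523, 37, 0.076) [0.70304476 0.21867787] n,e 0.00037504680000686276 0.22917520702980068
(432, 558, 0.076) [0.39974069 0.25817681] n,e 0.0009131157904258874 -0.07670426178954647
-0.07 0 [488.16200219 530.72425304]
-0.07 0.06 [447.7727519  542.54070627]
0.07 0 [524.73400336 311.57717468]
0.07 0.06 [488.89042224 302.67091668]
[ 0.44320743 -0.01803053  0.01577108]
```

Aligned: 2 mm off the centre line and within 0.1° of the bay's direction. 198 mm remain along the bay axis.

```bash
python3 -m creep '[[0,[0.0005,0.004,0],0],[0,[0.0013,0.012,0],0],[0,[0.0026,0.023,0],0],[0,[0.004,0.035,0],0],[0,[0.0056,0.047,0],0]]' && python3 -m creep '[[0,[0.0014,0.012,0],0],[0,[0.0029,0.024,0],0],[0,[0.0043,0.036,0],0],[0,[0.0057,0.048,0],0],[0,[0.0072,0.06,0],0]]'  && python3 -m creep '[[0,[0.0014,0.012,0],0],[0,[0.0029,0.024,0],0],[0,[0.0043,0.036,0],0],[0,[0.0057,0.048,0],0],[0,[0.0072,0.06,0],0]]'; python3 - <<'E'
from h import *
d=grab('wrist');cv2.imwrite('pics/w2.png',d['image'][:,:,::-1]);grab('top','top3.png')
E
```

```text
clock: 5.55
position: [0.4477, 0.0257, 0.016]
tcp_rot: [[0.129, 0.992, -0.0], [0.992, -0.129, -0.007], [-0.007, 0.001, -1.0]]
wrist_force: [-0.7, -11.7, 14.4]
width: 0.0153
gripper_force: 52.0
clock: 6.05
position: [0.4543, 0.0851, 0.0159]
tcp_rot: [[0.129, 0.992, -0.001], [0.992, -0.129, -0.009], [-0.009, 0.0, -1.0]]
wrist_force: [-0.8, -13.8, 17.1]
width: 0.0154
gripper_force: 52.3
clock: 6.55
position: [0.4612, 0.1446, 0.0159]
tcp_rot: [[0.129, 0.992, -0.001], [0.992, -0.129, -0.01], [-0.01, -0.0, -1.0]]
wrist_force: [-0.9, -14.3, 17.5]
width: 0.0154
gripper_force: 52.5
```

View pics/w2.png

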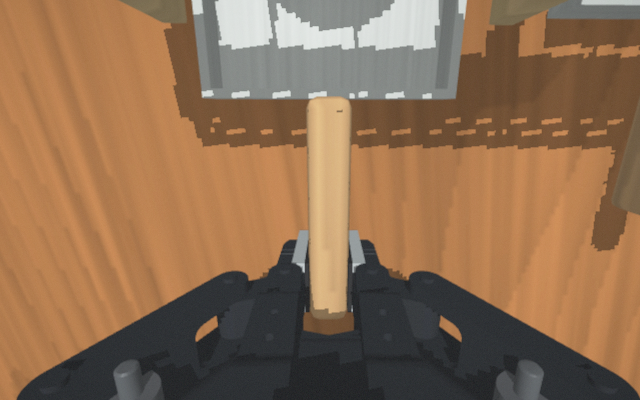

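The tray is in the mouth between the wall feet (185,20) and (490,20), with its front edge at row 98. It sits slightly to the left. About 30 mm remain; I measure that and finish with a small shift to the right.

```bash
python3 - <<'E'
from h import *
d=load('wrist');n=np.array([.1274,.9919]);e=np.array([.9919,-.1274]);M=np.array([.4757,.2475])
for u,v,z in [(202,97,.02),(457,98,.02),(187,22,0),(490,22,0)]: p=ray(d,u,v,z)[:2];print(p,(p-M)@n,(p-M)@e)
E
python3 -m creep '[[0,[0.002,0.011,0],0],[0,[0.0035,0.02,0],0],[0,[0.0045,0.026,0],0],[0,[0.005,0.029,0],0],[0,[0.005,0.029,0],0]]'
python3 - <<'E'
from h import *
d=grab('wrist');cv2.imwrite('pics/w3.png',d['image'][:,:,::-1]);d=grab('top');cv2.imwrite('pics/top4.png',cv2.resize(d['image'][110:320,20:300,::-1],(800,600)));print(manip.get_state()['wrist_force'],manip.get_state()['position'])
E
```

```text
[0.41647361 0.22481066] -0.030051000707190623 -0.0558560291624711
[0.52619068 0.2101796 ] -0.030585596582000413 0.05483632416499728
[0.40978979 0.2599113 ] 0.003913802454972576 -0.0669575386829849
[0.54993017 0.24171403] 0.003717819623655803 0.0743660348103727
clock: 7.15
position: [0.4658, 0.1738, 0.0157]
tcp_rot: [[0.128, 0.992, -0.002], [0.992, -0.128, -0.008], [-0.009, -0.001, -1.0]]
wrist_force: [-1.4, -11.3, 17.0]
width: 0.0152
gripper_force: 52.4
[ -1.90230558 -11.25142485  15.00825744] [0.46576869 0.17381525 0.01565628]
```

View pics/w3.png

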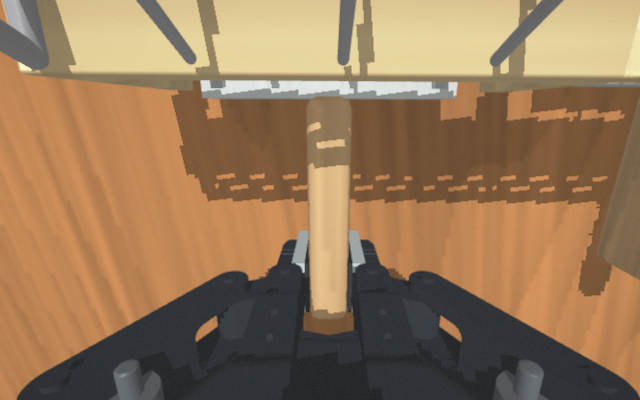

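View pics/top4.png

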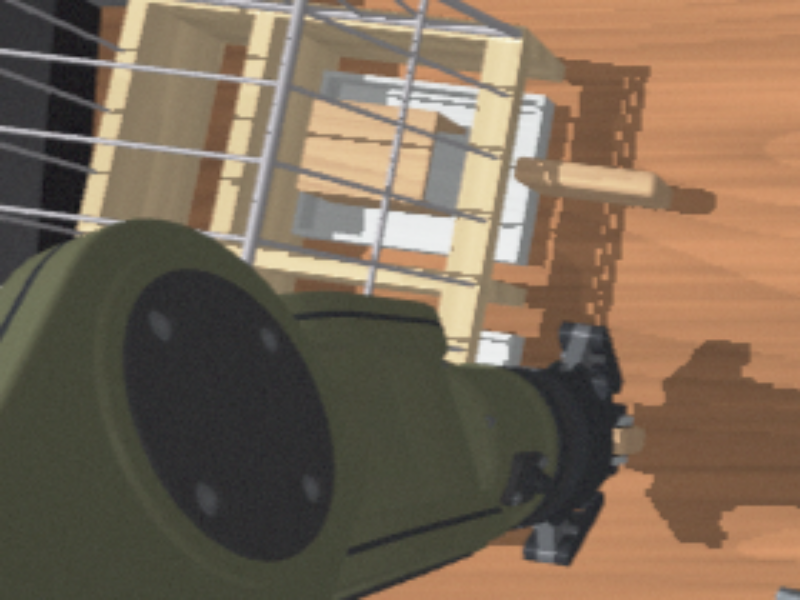

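The tray is nearly home. Its front edge shows at row 97 in the wrist view, the pen's face beam is just above it, and the parked tray is unmoved. By the two estimates the front edge is still 1–5 mm short, so I push 4 mm more, then open and withdraw.

```bash
python3 -m creep '[[0,[0.0003,0.002,0],0],[0,[0.0005,0.004,0],0],[0,[0.0005,0.004,0],0]]' && python3 -m creep '[[0.2,[0,0,0],0],[0.5,[0,0,0],0],[1,[0,0,0],0],[1,[0,0,0],0],[1,[0,0,0],0]]' && python3 -m creep '[[1,[0,0,0],0],[1,[0,0,0],0],[1,[0,0,0.02],0],[1,[0,0,0.05],0],[1,[0,0,0.09],0]]' && python3 -m creep '[[1,[-0.004,-0.03,0.02],0],[1,[-0.01,-0.07,0.04],0],[1,[-0.015,-0.12,0.04],0],[1,[-0.015,-0.16,0.04],0],[1,[-0.015,-0.16,0.04],0]]'
python3 - <<'E'
from h import *
d=grab('top');a=cv2.resize(d['image'][110:310,20:280,::-1],(520,400));s=grab('scene')['image'][20:250,330:610,::-1]
b=np.zeros((400,800,3),np.uint8);b[:,:520]=a;b[:230,520:]=s;cv2.imwrite('pics/fin.png',b)
E
```

```text
clock: 7.55
position: [0.4662, 0.1772, 0.0157]
tcp_rot: [[0.129, 0.992, -0.002], [0.992, -0.129, -0.009], [-0.009, -0.001, -1.0]]
wrist_force: [-1.0, -12.5, 17.2]
width: 0.0153
gripper_force: 52.5
clock: 8.05
position: [0.4674, 0.1818, 0.0149]
tcp_rot: [[0.126, 0.992, -0.001], [0.992, -0.126, -0.0], [-0.0, -0.001, -1.0]]
wrist_force: [-0.1, 0.0, 0.5]
width: 0.0742
gripper_force: 0.0
clock: 8.55
position: [0.4662, 0.1812, 0.1048]
tcp_rot: [[0.127, 0.992, -0.004], [0.992, -0.127, -0.001], [-0.002, -0.004, -1.0]]
wrist_force: [0.1, 0.9, -0.3]
width: 0.0852
gripper_force: 0.0
clock: 9.05
position: [0.4523, 0.018, 0.1457]
tcp_rot: [[0.133, 0.991, 0.0], [0.991, -0.133, -0.002], [-0.002, 0.001, -1.0]]
wrist_force: [0.9, 0.2, 0.6]
width: 0.0854
gripper_force: 0.0
```

View pics/fin.png

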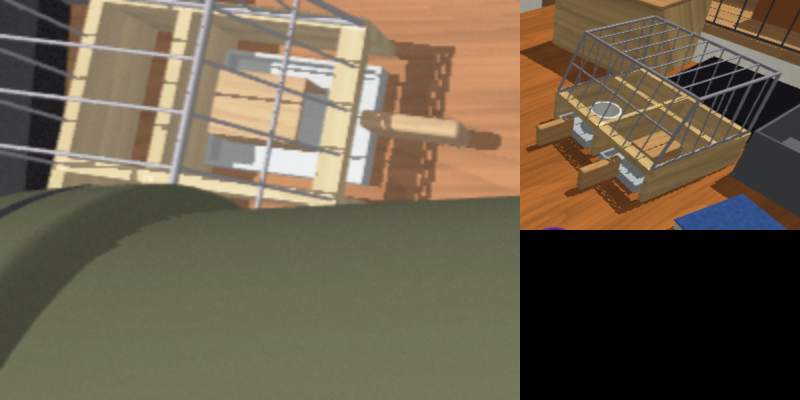

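The crock stands upright inside the pen in the left-hand view of the scene camera, and both fins stick out alike. The arm hides the new tray from above, so I move it aside and check the front edge numerically.

```bash
python3 -m creep '[[1,[0,-0.04,0.02],0],[1,[0,-0.08,0.04],0],[1,[0,-0.12,0.06],0],[1,[0,-0.16,0.06],0],[1,[0,-0.2,0.06],0]]' && python3 -m creep '[[1,[0,-0.04,0],0],[1,[0,-0.08,0],0],[1,[0,-0.12,0],0],[1,[0,-0.12,0],0]]'
python3 - <<'E'
from h import *
d=grab('top');im=d['image'];n=np.array([.1274,.9919]);e=np.array([.9919,-.1274]);M=np.array([.4757,.2475])
hsv=cv2.cvtColor(im,cv2.COLOR_RGB2HSV)
m=((hsv[...,1]<60)&(hsv[...,2]>110)).astype(np.uint8)
def inpen(p):return (p-M)@n,(p-M)@e
for nm,c in [('new',0),('parked',.152)]:
    out=[]
    for s in np.arange(-.05,.051,.01):
        if abs(s)<.015: continue
        for x in np.arange(-.06,.02,.0005):   # walk toward the pen at z=.02
            u,v=np.round(proj(d,np.r_[M+e*(c+s)+n*x,.02])).astype(int)
            if m[v,u]: out.append((round(s,2),round(x*1000,1),im[v,u].tolist()));break
    print(nm,[o[:2] for o in out])
# fin: bright-thin tan profile across fin at z=.052
g=hsv.astype(int)
for c in (0,.152):
  for x in (-.04,-.06,-.08):
    row=[]
    for s in np.arange(-.024,.025,.004):
        u,v=np.round(proj(d,np.r_[M+e*(c+s)+n*x,.052])).astype(int);row.append((int(im[v,u].sum())//3,int(g[v,u,1])))
    print(c,x,row)
s=manip.get_state();print(s['position'],s['clock'])
E
```

```text
clock: 9.65
position: [0.4541, -0.1785, 0.2061]
tcp_rot: [[0.124, 0.992, 0.002], [0.992, -0.124, -0.0], [0.0, 0.002, -1.0]]
wrist_force: [1.0, -0.3, 0.5]
width: 0.085
gripper_force: 0.0
clock: 10.05
position: [0.4544, -0.3014, 0.2048]
tcp_rot: [[0.129, 0.992, 0.001], [0.992, -0.129, -0.002], [-0.002, 0.001, -1.0]]
wrist_force: [-0.1, 0.5, -0.0]
width: 0.0855
gripper_force: 0.0
new [(np.float64(-0.05), np.float64(0.5)), (np.float64(-0.04), np.float64(2.0)), (np.float64(-0.03), np.float64(-4.0)), (np.float64(-0.02), np.float64(1.5)), (np.float64(0.02), np.float64(1.5)), (np.float64(0.03), np.float64(1.0)), (np.float64(0.04), np.float64(1.0)), (np.float64(0.05), np.float64(1.0))]
parked [(np.float64(-0.05), np.float64(-1.5)), (np.float64(-0.04), np.float64(0.5)), (np.float64(-0.03), np.float64(4.0)), (np.float64(-0.02), np.float64(4.0)), (np.float64(0.02), np.float64(3.0)), (np.float64(0.03), np.float64(3.0)), (np.float64(0.04), np.float64(-1.0)), (np.float64(0.05), np.float64(2.5))]
0 -0.04 [(76, 124), (77, 119), (82, 111), (78, 114), (100, 95), (173, 94), (165, 90), (167, 93), (103, 8
[... 172 characters left out ...]
16), (72, 115), (96, 121)]
0 -0.08 [(131, 124), (123, 125), (122, 120), (124, 128), (130, 95), (177, 90), (169, 94), (155, 89), (99, 86), (120, 127), (126, 127), (119, 123), (119, 126)]
0.152 -0.04 [(78, 114), (79, 121), (82, 117), (90, 87), (94, 83), (145, 92), (180, 89), (160, 92), (153, 90), (78, 115), (78, 121), (76, 120), (75, 116)]
0.152 -0.06 [(86, 114), (98, 125), (81, 118), (81, 115), (98, 83), (153, 90), (178, 89), (163, 91), (148, 89), (111, 121), (77, 115), (81, 114), (77, 130)]
0.152 -0.08 [(129, 127), (128, 122), (120, 123), (84, 101), (92, 90), (157, 93), (172, 92), (169, 90), (152, 92), (132, 124), (126, 122), (130, 125), (130, 125)]
[ 0.45383951 -0.29899571  0.20467474] 10.1
```

The front edge is about 1 mm inside the pen's face, matching the parked tray, and the fin is centred and straight. I'm handing in.

```bash
python3 -c "
from workcell import manip
print(manip.hand_in())"
```

```text
the job is handed in; nothing more can be done
None
```

I slid the loaded tray into the empty bay with its front edge about 1 mm inside the pen's face, the crock upright and the parked tray left in place; the arm was clear when I handed the job in at about 10 s, and no verdict was returned.

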